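# Clamp the connector holder and fit the guard cover

### The arm

A 6-joint arm with a two-finger parallel gripper is mounted at the origin on the work surface. World frame = base frame: x ahead of the robot, y to its left, z up, the work surface at z = 0. Lengths are in mm, angles in rad, forces in N, time in s.
With the tool pointing down it reaches from about 275 to 825 mm from the base axis. Payload 4.9 kg.
Tool frame: the origin (TCP) lies at the very end of the fingers, on their centre line; the grasp point (between the pads) lies 19 mm behind it; z points along the fingers, y is the line along which they close (so a half turn about z gives the same grasp; the last joint's range is limited). The gripper opens to 85 mm and grips with 20 to 120 N. Pads are 22 mm wide; open, the fingers measure 114 mm over their backs; the gripper's body (76 mm by 85 mm) begins 54 mm behind the grasp point. The pads swing forward as they close: fully open they stand 13 mm farther back than shut.
Start: joints at [1.156, 0.326, -0.193, 1.052, 0, 1.437], TCP at [152.412, 528.478, 201.181] pointing down, gripper open.
Joint ranges: [-2.65, 2.65], [-0.97, 1.79], [-1.3, 1.35], [-1.93, 2.1], [-1.47, 1.37], [-3.14, 3.14]. Speed limits (rad/s): [2.57, 2.57, 3.14, 3.14, 3.14, 3.14].

### API

Orientations are given as [roll, pitch, yaw] about the fixed x, y, z axes, in that order (R = Rz(yaw) Ry(pitch) Rx(roll)).
In Python, from bench import bot, solve_ik, imaging gives the robot as it stands. Calls block until the motion is done:
- bot.move_ptp(position, orientation): joint-space move of the TCP to a pose.
- bot.movel(position, rot=None, max_speed=150, threshold=None): straight line of the TCP; rot=None keeps the orientation; max_speed is the mean speed in mm/s. With threshold (N) it stops when the force on the tool has changed by that much, and returns True; else False.
- bot.move_j(angles): joint-space move.
- bot.grip(opening, effort=None): opening from 0.0 (shut) to 1.0 (fully open); effort is the grip in N (None keeps the last); returns when the fingers have stopped.
- bot.dwell(seconds).
- solve_ik(position, orientation): joint angles nearest the present ones, or None.
- bot.get_state(): the state.
- imaging.capture(name): name is "side" or "top" or "wrist"; returns the picture (400x640x3 uint8, blue, green, red); there is no depth.
- imaging.camera_model(name): a dict with "K" (3x3 intrinsics, pixels), "k1" (the pictures are not rectified: a ray, as slopes to the right and down, at radius r is drawn at 1 + k1 r^2 times it, then the intrinsics apply), "position" and "rotation" of the camera in the world. Camera axes: x right, y up, looking along -z (the intrinsics and any distortion apply to the point x, -y, -z); pixel columns grow to the right and rows downward; lengths in mm; the calibration is good to about 2 mm. A picture is of the moment at which its call begins: read the wrist's pose just before it. camera_model takes no time and is no camera call; for the wrist camera it gives the pose at the moment of the call.
A pose or a line that the arm cannot do raises bot.IKError and nothing moves.
- bot.sign_off(): hands the job in; it is judged then, once.
The state is a dict: "t": time; "qpos": joint angles; "joint_velocities": joint speeds; "effort": joint torques, N m; "tcp_pos": TCP position; "orientation": TCP orientation; "contact_force": force on the tool from outside, world axes, zero at the start; "wrist_torque": the same for the moment, N m; "opening": opening from 0.0 (shut) to 1.0 (fully open); "gripper_force": force on a finger pad.
Only numpy, scipy, OpenCV 4.12 (cv2) and the standard library are available. Lean on these libraries where they do the work, as an engineer would, in place of code of your own. Each camera call takes 0.05 s, during which the arm holds its last target. There are 200 camera calls.

### The job

The connector holder stands loose in the open chuck of the clamping station. Push the red handle of the blue sleeve clockwise (seen from above) until the three jaws hold the connector holder tight in the middle, then fit the yellow cover flat onto the station's two posts, with both pins through its holes, lowering it gently rather than dropping it. Leave the other things on the bench as they are, and do not tip the holder.

Things in the scene. Friction and masses are not known exactly. Their poses are not given: they have to be found in the camera images.
- station: Fixed clamping station: grey base 160 (x) x 220 (y) x 35 mm; on its vertical axis an aluminium chuck face (124 mm dia., top at z 55); steel posts (18 mm dia.) at x 0, y +-78 with shoulders at z 122, each with a brass pin of 9 mm dia. 22 mm higher, its upper 10 mm tapered to 4. Origin: centre of underside, on the bench; z up. The fitted cover's origin is at (0, 0, 122 mm).
- chuck_centre (a point): Centre of the chuck face on the station's axis, 55 mm above the bench; axes as the station's.
- sleeve (a joint): Angle (rad) of the blue sleeve (136 mm dia., below the chuck face) about the station's axis: 0 open, growing clockwise from above, stop at 1.6. At q the red handle is at station x = -110 sin(0.698+q), y = -110 cos(0.698+q) mm. Jaws move in 8 mm per rad and meet the holder at about 1.25. It stays where left: about 5 N at the handle turns it; 10 to 20 N tightens.
- handle (a point): The red upright handle of the sleeve: a round post of 18 mm diameter, 110 mm from the station's axis, on a steel arm; it reaches from 38 to 110 mm above the bench. This point is on its axis, 95 mm above the bench.
- jaw0: One of three dark steel jaws on the chuck face, 24 mm long radially, 16 mm wide, top 87 mm above the bench (collides up to 77 mm). Origin: its inner face at the foot, 35 mm from the station's axis when open; local x points radially outwards; at 60 degrees from the station's x.
- jaw1: The jaw at 180 degrees from the station's x, otherwise as jaw0.
- jaw2: The jaw at 300 degrees from the station's x, otherwise as jaw0.
- holder: Connector holder: upright aluminium cylinder, 50 mm diameter, 60 mm tall, with a green band near its top, standing loose on the chuck face between the jaws. Origin: centre of its underside; z up.
- cover: Yellow guard cover lying on the bench: flat plate 110 (x) x 190 (y) x 5 mm, 13 mm holes at y +-78 mm. On top a black bar handle along y, 90 mm long, 14 wide, 14 high, its centre 42 mm above the plate's underside, on two legs at y +-36 mm. Origin: centre of the plate's underside. Either way round fits. About 300 g.
- spare: Bystander: another connector holder of the same size with an orange band, standing on the bench. Origin: centre of its underside.
- bottle: Bystander: closed white bottle, 60 mm diameter, 150 mm tall, with a blue cap. Origin: centre of its underside.
- screwdriver: Bystander: black-handled screwdriver 180 mm long lying on the bench. Origin: its middle.
Things that resemble listed ones, but are neither listed nor needed, are in the scene too. Several things look just like the cover: the one meant starts farthest from the robot's base. Leave any purple look-alike of the holder alone.

How it is judged (in metres and radians):
On the way, in this order (a step that is already met when the one before it is completed fails the run):
1. the three jaws hold the connector holder, upright and centred, before the cover is on (contact force between each of jaw0, jaw1, jaw2 and holder above 2 N and horizontal distance between holder and chuck_centre below 0.004 m and angle between holder's own z axis and vertical below 0.06 rad and z of holder in the frame of chuck_centre below 0.004 m), for 0.2 s.
2. the cover is seated on both posts (z of cover in the frame of station between 0.119 and 0.1245 m and horizontal distance between cover and station below 0.004 m and angle between the y axis of cover and the y axis of station, either way round below 0.05 rad and angle between cover's own z axis and vertical below 0.03 rad), for 0.2 s.
At the end, for the whole second after the job is handed in: Each jaw presses on the holder with over 2 N; holder down (4 mm), upright (0.06 rad), within 4 mm of the chuck axis; cover flat on both shoulders, pins through (underside 119-124.5 mm up, centre within 4 mm, yaw 0.05, tilt 0.03 rad); both at rest (all of step 1 and all of step 2 and linear speed of each of cover, holder below 0.02 m/s); the robot touches nothing.
It fails at once if the connector holder is tipped by more than 0.3 rad (angle between holder's own z axis and vertical above 0.3 rad).
It fails at once if the cover is dropped onto the posts (faster than 0.4 m/s in the last 20 mm) (horizontal distance between cover and station below 0.03 m and z of cover in the frame of station below 0.142 m and linear speed of cover above 0.4 m/s).
It fails at once if the spare holder is shifted by more than 30 mm (distance of spare from where it was at the start of the episode above 0.03 m).
It fails at once if the bottle is shifted by more than 30 mm (distance of bottle from where it was at the start of the episode above 0.03 m).
It fails at once if the screwdriver is shifted by more than 30 mm (distance of screwdriver from where it was at the start of the episode above 0.03 m).
It also fails if it takes over 72 s, if anything falls off the work surface, if the arm or the gripper's body presses on something with over 40 N, if the wrist force passes 120 N, or if a joint passes its speed limit or range.

## Working session

There is one attempt and no reset: what is moved stays moved. The work goes in short steps, each a Python script; the robot and the scene stay as the last script left them, time stands still between calls to the robot, and variables do not carry over. Pictures are saved under pics/ and viewed, at most 10 in all, crops included, and the job is handed in when it is done.

```bash
mkdir -p pics; ls; python3 - <<'E'
from bench import bot, imaging
import cv2
for n in ("top","side"):
    cv2.imwrite(f"pics/{n}0.png",imaging.capture(n)); m=imaging.camera_model(n); print(n,m)
print(bot.get_state()["t"])
E
```

```text
pics
top {'K': array([[505.36321401,   0.        , 321.3081912 ],
       [  0.        , 505.36321401, 201.62309864],
       [  0.        ,   0.        ,   1.        ]]), 'k1': -0.14288304995701206, 'position': array([ 380.65038452,   30.96639662, 1684.90987077]), 'rotation': array([ 0.09845384, -0.01822265, -1.54140027])}
side {'K': array([[388.92053508,   0.        , 324.0298131 ],
       [  0.        , 388.92053508, 204.82789563],
       [  0.        ,   0.        ,   1.        ]]), 'k1': -0.017919642300209777, 'position': array([479.57717366, 697.05781715, 864.28515795]), 'rotation': array([ 0.7294847 , -0.00796421, -3.04823376])}
0.1
```

View pics/top0.png

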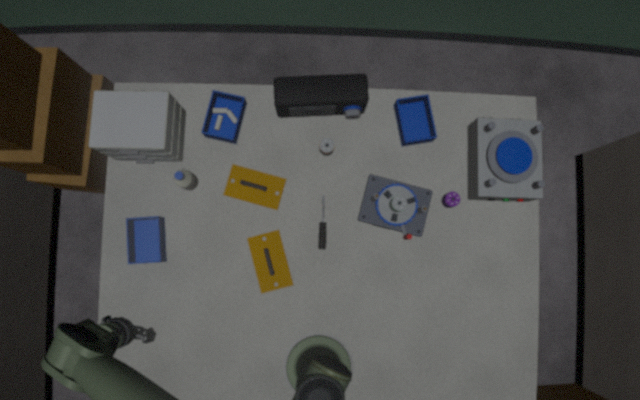

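View pics/side0.png

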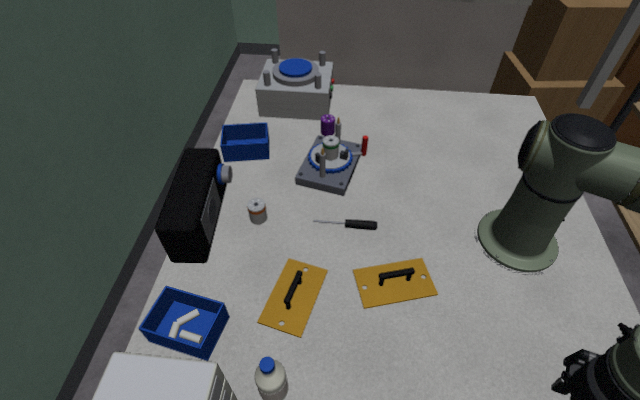

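Top view: station at about (396,204) with the handle at (407,236), purple look-alike at (452,200). The farther cover is at (255,187), the near one at (270,261).

```bash
cat > h.py <<'E'
import numpy as np, cv2
from scipy.spatial.transform import Rotation as R
from bench import bot, solve_ik, imaging
def px2w(m,uv,z):
    uv=np.array(uv,float).reshape(-1,2); K=m["K"]
    d=(uv-[K[0,2],K[1,2]])/[K[0,0],K[1,1]]; s=d.copy()
    for _ in range(20): s=d/(1+m["k1"]*(s**2).sum(1,keepdims=True))
    ray=R.from_euler("xyz",m["rotation"]).apply(np.c_[s[:,0],-s[:,1],-np.ones(len(s))])
    p=np.array(m["position"]); return p+ray*((z-p[2])/ray[:,2])[:,None]
def w2px(m,P):
    c=R.from_euler("xyz",m["rotation"]).inv().apply(np.array(P,float).reshape(-1,3)-m["position"])
    s=np.c_[c[:,0],-c[:,1]]/-c[:,2:]; s=s*(1+m["k1"]*(s**2).sum(1,keepdims=True))
    return s@np.diag([m["K"][0,0],m["K"][1,1]])+[m["K"][0,2],m["K"][1,2]]
E
python3 - <<'E'
from h import *
im=cv2.imread("pics/top0.png")
a=cv2.resize(im[165:245,350:440],None,fx=6,fy=6,interpolation=cv2.INTER_CUBIC)
b=cv2.resize(im[155:217,215:295],None,fx=6,fy=6,interpolation=cv2.INTER_CUBIC)
cv2.imwrite("pics/a.png",a)
m=imaging.camera_model("top")
print(px2w(m,[[396,204]],55),px2w(m,[[255,187]],40),px2w(m,[407,236],100))
# orange segmentation
hsv=cv2.cvtColor(im,cv2.COLOR_BGR2HSV)
k=cv2.inRange(hsv,(15,150,60),(30,255,255)); k[:, :215]=0;k[:,300:]=0
n,l,s,c=cv2.connectedComponentsWithStats(k)
for i in range(1,n):
    if s[i,4]>300:
        cn=cv2.findContours((l==i).astype("uint8"),0,1)[0][0]
        box=cv2.boxPoints(cv2.minAreaRect(cn)); w=px2w(m,box,5); print(s[i],w[:,:2],w.mean(0))
E
```

```text
[[ 542.28511655 -237.56530468   55.        ]] [[585.36902531 224.70176303  40.        ]] [[ 437.47442718 -266.84404021  100.        ]]
[ 225  165   60   44 1519] [[562.18303009 332.06463845]
 [664.47535672 309.01901421]
 [620.08684365 129.38265573]
 [518.59130888 153.3893712 ]] [591.33413484 230.9639199    5.        ]
[ 248  231   44   61 1592] [[417.96035215 247.57719887]
 [448.21279266 147.17390311]
 [271.00796936  93.26792905]
 [241.02829892 192.97685108]] [344.55235327 170.24897053   5.        ]
```

View pics/a.png

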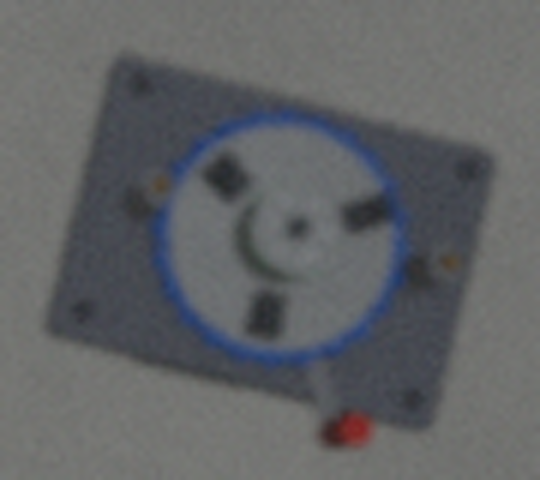

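Crop: pins at crop (160,186) and (450,261), jaw1 at (266,315), handle top at (355,428), which matches an open sleeve. Next I'll take closer wrist views of the cover and station.

```bash
python3 - <<'E'
from h import *
import pickle
m=imaging.camera_model("top")
f=lambda c:(np.array(c)+.5)/6-.5+[350,165]
pins=px2w(m,[f([160,186]),f([450,261])],143)
base=px2w(m,[f(c) for c in ([115,55],[497,155],[430,430],[47,332])],35)
d=pins[0]-pins[1]; print(pins,pins.mean(0),np.linalg.norm(d),np.arctan2(d[1],d[0])-np.pi/2)
e=base[0]-base[1]; print(base.mean(0),np.linalg.norm(e),np.arctan2(e[1],e[0])-np.pi/2)
print("handle",px2w(m,f([355,428]),110))
out={}
for n,p in (("cover",[570,231,330]),("station",[500,-235,380])):
    for yaw in (0,):
        bot.move_ptp(p,[np.pi,0,yaw])
    bot.dwell(.2)
    cm=imaging.camera_model("wrist"); im=imaging.capture("wrist"); out[n]=cm; cv2.imwrite(f"pics/w_{n}.png",im); print(n,cm,bot.get_state()["qpos"],bot.get_state()["t"])
pickle.dump(out,open("cm.pkl","wb"))
E
```

```text
[[ 557.71081369 -161.34502525  143.        ]
 [ 523.63044612 -312.55032492  143.        ]] [ 540.67062991 -236.94767508  143.        ] 154.99843258252452 -0.22168690963212323
[ 540.90731981 -238.01105359   35.        ] 219.43683877126293 -0.22345402461120178
handle [[ 437.52473535 -270.512502    110.        ]]
cover {'K': array([[290.09100138,   0.        , 316.89547768],
       [  0.        , 290.09100138, 193.2410428 ],
       [  0.        ,   0.        ,   1.        ]]), 'k1': -0.03399402930476032, 'position': array([637.00704225, 231.2916987 , 502.59061643]), 'rotation': array([-2.65824548e-01, -2.95226094e-04, -1.56905013e+00])} [ 2.65313160e-01  4.13294920e-01  2.59943289e-01  1.41747101e+00
 -1.99034726e-05 -2.87647254e+00] 3.9333
station {'K': array([[290.09100138,   0.        , 316.89547768],
       [  0.        , 290.09100138, 193.2410428 ],
       [  0.        ,   0.        ,   1.        ]]), 'k1': -0.03399402930476032, 'position': array([ 567.12900738, -234.80649096,  552.59543672]), 'rotation': array([-2.65798155e-01, -2.79672238e-04, -1.56913338e+00])} [-5.72858256e-01  2.85728219e-01  2.00694853e-01  1.48576086e+00
 -1.29732187e-05  2.56862898e+00] 8.6667
```

View pics/w_cover.png

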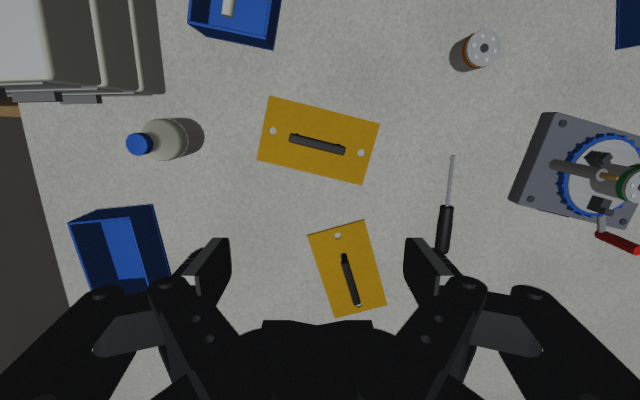

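View pics/w_station.png

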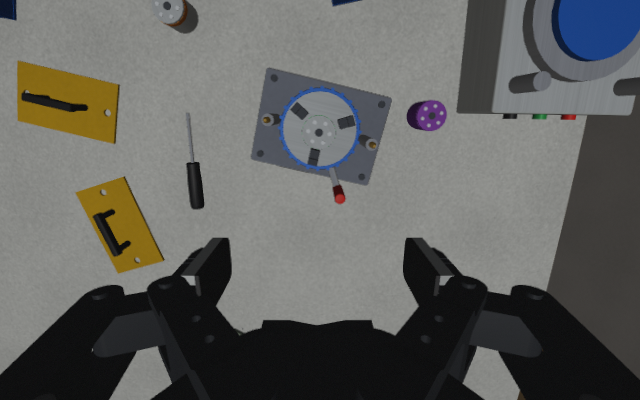

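The wrist view shows the far cover's holes at about (273,131) and (361,153). The station's pin tips are at about (268,119) and (372,145). I'll refine both with code.

```bash
python3 - <<'E'
from h import *
import pickle
cm=pickle.load(open("cm.pkl","rb"))
def rep(name,P):
    d=P[0]-P[1]; print(name,P.mean(0).round(1),np.linalg.norm(d).round(1),(np.arctan2(d[1],d[0])-np.pi/2).round(4))
im=cv2.imread("pics/w_cover.png"); hsv=cv2.cvtColor(im,cv2.COLOR_BGR2HSV)
k=cv2.inRange(hsv,(15,150,60),(30,255,255)); k[:80]=0;k[190:]=0;k[:,:240]=0;k[:,395:]=0
cs,hr=cv2.findContours(k,cv2.RETR_CCOMP,cv2.CHAIN_APPROX_NONE)
big=max(cs,key=cv2.contourArea); box=cv2.boxPoints(cv2.minAreaRect(big)); w=px2w(cm["cover"],box,5); print("box",w[:,:2].round(1),w.mean(0).round(1))
H=[c.reshape(-1,2).mean(0) for c in cs if 20<cv2.contourArea(c)<150]; print(H)
H=sorted(H,key=lambda a:a[0])
if len(H)==2: rep("holes",px2w(cm["cover"],H,5))
rep("holes-eye",px2w(cm["cover"],[[273,131],[361,153]],5))
rep("pins-eye",px2w(cm["station"],[[268,119],[372,145]],143))
print(w2px(cm["station"],[[540.7,-237,143]]))
im2=cv2.imread("pics/w_station.png")
a=im2[60:215,240:400]
cv2.imwrite("pics/b.png",cv2.resize(a,None,fx=3.75,fy=3.75,interpolation=cv2.INTER_CUBIC))
for y in np.linspace(.8,-1,7): pass
c=np.array([540.7,-237]); 
for q in np.linspace(-.3,1.5,7):
    f=-.223+np.arctan2(-np.cos(.698+q),-np.sin(.698+q)); p=c+110*np.array([np.cos(f),np.sin(f)])
    for k in (0,np.pi): 
        s=solve_ik([*p,75],[np.pi,0,f+k]); print(round(q,2),p.round(),None if s is None else np.round(s,2))
E
```

```text
box [[564.1 340.4]
 [667.4 309.2]
 [623.7 126.3]
 [515.5 148. ]] [592.7 231.    5. ]
[array([360.68, 152.32]), array([272.03846154, 130.46153846])]
holes [592.6 231.3   5. ] 155.0 -0.2379
holes-eye [591.6 230.2   5. ] 154.1 -0.2411
pins-eye [ 543.5 -240.1  143. ] 148.7 -0.239
[[318.36132709 134.11153012]]
-0.3 [ 477. -326.] [-0.73  0.49 -0.29  0.79  0.   -1.68]
-0.3 [ 477. -326.] [-0.73  0.49 -0.29  0.79  0.    1.46]
0.0 [ 453. -304.] [-0.73  0.44 -0.38  0.75  0.   -1.38]
0.0 [ 453. -304.] [-0.73  0.44 -0.38  0.75  0.    1.77]
0.3 [ 437. -275.] [-0.7   0.39 -0.46  0.73  0.   -1.05]
0.3 [ 437. -275.] [-0.7   0.39 -0.46  0.73  0.    2.09]
0.6 [ 431. -242.] [-0.66  0.35 -0.51  0.7   0.   -0.71]
0.6 [ 431. -242.] [-0.66  0.35 -0.51  0.7   0.    2.43]
0.9 [ 434. -210.] [-0.6   0.33 -0.54  0.69  0.   -0.35]
0.9 [ 434. -210.] [-0.6   0.33 -0.54  0.69  0.    2.79]
1.2 [ 447. -179.] [-0.54  0.33 -0.55  0.69  0.    0.01]
1.2 [ 447. -179.] [-0.54  0.33 -0.55  0.69  0.   -3.13]
1.5 [ 468. -154.] [-0.47  0.35 -0.52  0.7   0.    0.38]
1.5 [ 468. -154.] [-0.47  0.35 -0.52  0.7   0.   -2.76]
```

View pics/b.png

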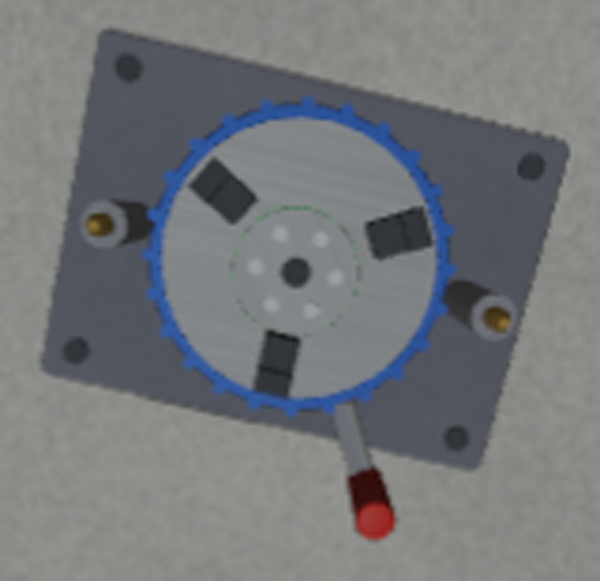

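Enlarged: pin tips at crop (96,224) and (504,322), handle top at (375,521), all three jaws open. Handle is at q of roughly 0.3. Now pushing.

```bash
python3 - <<'E'
from h import *
import pickle
cm=pickle.load(open("cm.pkl","rb"))["station"]
g=lambda c:(np.array(c)+.5)/3.75-.5+[240,60]
P=px2w(cm,[g([96,224]),g([504,322])],143.5); d=P[0]-P[1]
B=px2w(cm,[g(c) for c in ([101,28],[571,143],[477,470],[40,370])],35); e=B[0]-B[1]
print("pins",P.mean(0),np.linalg.norm(d),np.arctan2(d[1],d[0])-np.pi/2,"base",B.mean(0),np.linalg.norm(e),np.arctan2(e[1],e[0])-np.pi/2)
Hd=px2w(cm,g([375,521]),110)[0]
c=(P.mean(0)*.6+B.mean(0)*.4)[:2]; yaw=-.226
loc=R.from_euler("z",-yaw).apply([*(Hd[:2]-c),0]); q0=np.arctan2(-loc[0],-loc[1])-.698
print("c",c,"handle",Hd,np.hypot(*loc[:2]),"q0",q0)
pickle.dump((c,yaw),open("st.pkl","wb"))
def pose(q,z):
    f=yaw+np.arctan2(-np.cos(.698+q),-np.sin(.698+q)); return [*(c+110*np.array([np.cos(f),np.sin(f)])),z],[np.pi,0,f]
bot.grip(0)
s=q0-.42
p,r=pose(s,170); bot.move_ptp(p,r)
p,r=pose(s,80); print(bot.movel(p,r,100,threshold=8), bot.get_state()["t"])
f0=np.array(bot.get_state()["contact_force"])
q=s
while q<1.25:
    q+= .1 if q<.85 else .04
    p,r=pose(q,80); hit=bot.movel(p,r,60,threshold=28)
    st=bot.get_state(); F=np.array(st["contact_force"])-f0; n=np.linalg.norm(F[:2])
    print(round(q,2),F.round(1),hit,round(st["t"],1))
    if hit or n>24: break
E
```

```text
pins [ 542.93128441 -239.6005402   143.5       ] 155.0769137813834 -0.23002718690974522 base [ 543.03273592 -239.10786502   35.        ] 217.3297153063386 -0.22463532384331697
c [ 542.97186501 -239.40347013] handle [ 437.92114033 -271.28864022  110.        ] 109.78305346814255 q0 0.35211179351665334
False 13.825
0.03 [-0.3  1.1  0.3] False 14.2
0.13 [-0.8  0.9  0.1] False 14.5
0.23 [0.1 1.  0.4] False 14.8
0.33 [0.  1.  0.5] False 15.2
0.43 [-0.6  0.5 -0.1] False 15.5
0.53 [1.2 0.3 0.7] False 15.8
0.63 [-0.2  0.9  0.7] False 16.2
0.73 [-0.1  0.4  0.5] False 16.5
0.83 [-0.5  0.3  0.1] False 16.8
0.93 [-1.2  1.4  1.1] False 17.2
0.97 [-1.   1.3 -0.6] False 17.4
1.01 [-0.2  1.4  0.2] False 17.7
1.05 [-0.9  1.6  0.2] False 17.9
1.09 [-0.4  0.6  0.5] False 18.2
1.13 [-0.5  0.3 -0.5] False 18.4
1.17 [-0.3  1.3 -0.8] False 18.7
1.21 [-0.4  0.8  0.8] False 18.9
1.25 [-1.3 -0.3  0.1] False 19.2
```

No contact force was felt, so I'll look.

```bash
python3 - <<'E'
from h import *
st=bot.get_state(); print(st["tcp_pos"],st["orientation"],st["opening"])
a=imaging.capture("side"); b=imaging.capture("wrist")
a=cv2.resize(a[90:220,260:420],(480,390),interpolation=cv2.INTER_CUBIC)
cv2.imwrite("pics/c.png",np.hstack([a[:, :400],cv2.resize(b,(400,250))[:, :] if 0 else cv2.copyMakeBorder(cv2.resize(b,(400,250)),0,140,0,0,0)]))
E
```

```text
[ 452.42225997 -176.93503513   79.97835834] [-3.14137627e+00 -1.86570720e-05  2.53832782e+00] -0.0027412736869309538
```

View pics/c.png

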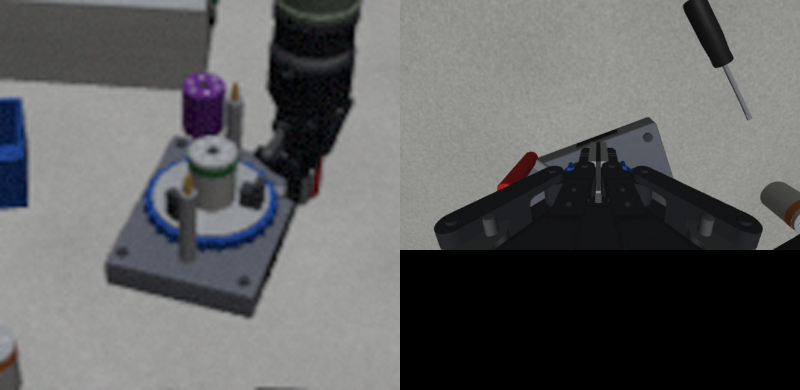

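The handle appears not to be ahead of the fingers. I'll locate it from the wrist picture, with its top at about (168,298).

```bash
python3 - <<'E'
from h import *
import pickle
c,yaw=pickle.load(open("st.pkl","rb"))
m=imaging.camera_model("wrist"); im=imaging.capture("wrist"); hsv=cv2.cvtColor(im,cv2.COLOR_BGR2HSV)
k=cv2.inRange(hsv,(0,130,60),(8,255,255)); ys,xs=np.nonzero(k); print(len(xs),xs.min(),xs.max(),ys.min(),ys.max())
for q in (.2,.35,.6,1.2):
    f=yaw+np.arctan2(-np.cos(.698+q),-np.sin(.698+q)); p=c+110*np.array([np.cos(f),np.sin(f)])
    print(q,p,w2px(m,[[*p,110],[*p,45]]).round())
print(px2w(m,[168,298],110), w2px(m,bot.get_state()["tcp_pos"]))
E
```

```text
1229 155 219 243 304
0.2 [ 443.7699087  -286.93211268] [[156. 327.]
 [198. 270.]]
0.35 [ 437.78124815 -271.57386217] [[168. 307.]
 [208. 255.]]
0.6 [ 433.09228733 -244.5491875 ] [[197. 279.]
 [230. 233.]]
1.2 [ 449.37884561 -181.60773742] [[306. 243.]
 [309. 205.]]
[[ 433.18949766 -266.99571471  110.        ]] [[316.12576061 222.10058186]]
```

```bash
cat >> h.py <<'E'
import pickle
try: c,yaw=pickle.load(open("st.pkl","rb"))
except Exception: pass
def pose(q,z,r=110):
    f=yaw+np.arctan2(-np.cos(.698+q),-np.sin(.698+q)); return [*(c+r*np.array([np.cos(f),np.sin(f)])),z],[np.pi,0,f]
def q_of(p):
    l=R.from_euler("z",-yaw).apply([*(np.array(p[:2])-c),0]); return np.arctan2(-l[0],-l[1])-.698, np.hypot(*l[:2])
E
python3 - <<'E'
from h import *
p=bot.get_state()["tcp_pos"]; bot.movel([p[0],p[1],240],max_speed=250)
bot.grip(1)
p,r=pose(.42,240); bot.move_ptp(p,r); bot.dwell(.1)
m=imaging.camera_model("wrist"); im=imaging.capture("wrist"); cv2.imwrite("pics/d.png",im)
hsv=cv2.cvtColor(im,cv2.COLOR_BGR2HSV); k=cv2.inRange(hsv,(0,130,40),(8,255,255))|cv2.inRange(hsv,(174,130,40),(180,255,255))
n,l,s,ce=cv2.connectedComponentsWithStats(k)
for i in range(1,n):
    if s[i,4]>60: print(s[i],ce[i],q_of(px2w(m,ce[i],110)[0]))
for q in (.35,.45): 
    p,_=pose(q,0); print(q,w2px(m,[[*p[:2],110],[*p[:2],45]]).round())
print(bot.get_state()["t"])
E
```

```text
[302 161  16  24 308] [310.19155844 173.09415584] (np.float64(0.3615583242397351), np.float64(115.3938801508941))
[  0 198  14  11 138] [  5.94927536 202.88405797] (np.float64(-0.9260030755694564), np.float64(363.575231471288))
0.35 [[309. 178.]
 [311. 167.]]
0.45 [[320. 178.]
 [319. 167.]]
21.975
```

View pics/d.png

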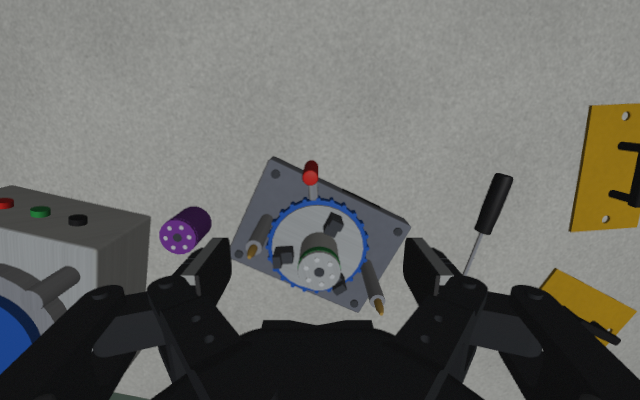

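Handle is still at q = 0.36, at pixel (310,173). The shut fingers went past it without effect, so I'll grip it lightly between the pads and carry it round.

```bash
python3 - <<'E'
from h import *
q=.36
p,r=pose(q,130); bot.movel(p,r,200)
p,r=pose(q,66); print(bot.movel(p,r,120,threshold=10))
bot.grip(0,30); st=bot.get_state(); print("grip",st["opening"],st["gripper_force"],st["t"])
f0=np.array(st["contact_force"])
if not .12<st["opening"]<.4: raise SystemExit
while q<1.5:
    q+= .2 if q<1.0 else .05
    p,r=pose(q,66); hit=bot.movel(p,r,70,threshold=30)
    st=bot.get_state(); F=np.array(st["contact_force"]); f=r[2]; ft=F@[np.sin(f),-np.cos(f),0]; fr=F@[np.cos(f),np.sin(f),0]
    print(round(q,2),"tan",round(ft,1),"rad",round(fr,1),F.round(1),round(st["opening"],3),hit,round(st["t"],1))
    if hit or abs(ft)>24: break
E
```

```text
False
grip 0.19401813564493015 29.205206036567688 23.9833
0.56 tan -0.6 rad 1.2 [-1.1 -0.7  5.4] 0.191 False 24.4
0.76 tan -0.6 rad 2.3 [-2.3 -0.3  8.1] 0.192 False 24.9
0.96 tan -1.9 rad 2.8 [-3.2 -0.9  7. ] 0.192 False 25.4
1.16 tan -0.3 rad 2.7 [-2.5  1.1  7.3] 0.191 False 25.9
1.21 tan -2.2 rad 1.1 [-2.1 -1.3  7.1] 0.193 False 26.1
1.26 tan -3.5 rad 2.7 [-4.2 -1.4  7.2] 0.19 False 26.4
1.31 tan -3.3 rad 1.2 [-3.  -1.9  8.2] 0.194 False 26.6
1.36 tan -4.5 rad 2.1 [-4.5 -2.   7.6] 0.191 False 26.9
1.41 tan -7.6 rad 1.9 [-6.6 -4.1  9.3] 0.19 False 27.1
1.46 tan -11.8 rad 1.5 [-9.6 -7.   9.4] 0.193 False 27.4
1.51 tan -17.1 rad -0.5 [-12.6 -11.5  11.8] 0.192 False 27.6
```

Clamping force is at 17 N and rising. I'll tighten slightly more, release, and check from above.

```bash
python3 - <<'E'
from h import *
p,r=pose(1.545,66); print(bot.movel(p,r,50,threshold=30)); st=bot.get_state(); f=r[2]; print(np.array(st["contact_force"])@[np.sin(f),-np.cos(f),0])
bot.grip(.8); p,_=pose(1.545,200); bot.movel(p,None,250)
bot.move_ptp([522,-239,440],[np.pi,0,0]); bot.dwell(.15)
m=imaging.camera_model("wrist"); im=imaging.capture("wrist"); pickle.dump(m,open("cm2.pkl","wb"))
u=w2px(m,[[*c,100]])[0].astype(int); x0,y0=u[0]-70,u[1]-55; print(x0,y0,u,bot.get_state()["t"])
cv2.imwrite("pics/e.png",cv2.resize(im[y0:y0+110,x0:x0+140],None,fx=5,fy=5,interpolation=cv2.INTER_CUBIC))
E
```

```text
False
-20.926807630462612
247 86 [317 141] 31.1333
```

View pics/e.png

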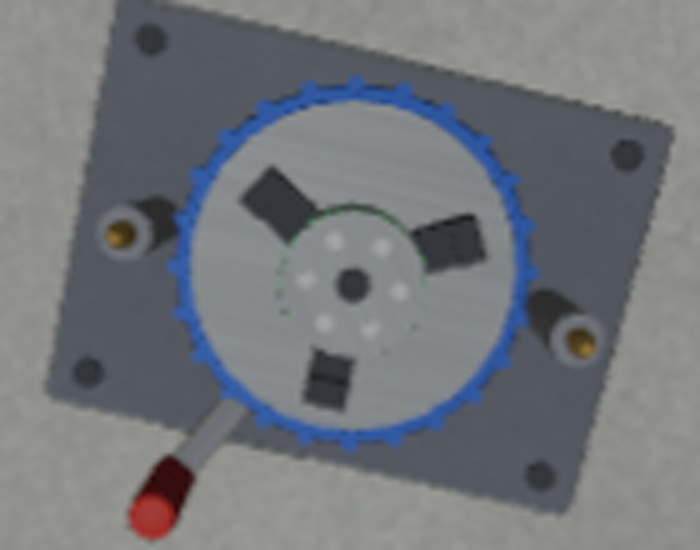

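The jaws are closed in on the holder and the handle stayed put. Pin tips are at crop (119,234) and (580,342), holder hole at (353,285). Now grasping the cover.

```bash
python3 - <<'E'
from h import *
m=pickle.load(open("cm2.pkl","rb")); g=lambda a:(np.array(a)+.5)/5-.5+[247,86]
P=px2w(m,[g([119,234]),g([580,342])],143.5); d=P[0]-P[1]; ps=np.arctan2(d[1],d[0])-np.pi/2
print("pins",P.mean(0),np.linalg.norm(d),ps,"holder",px2w(m,g([353,285]),115))
C=np.array([592.6,231.3]); cy=-.238
r=[np.pi,0,cy+np.pi/2]
bot.move_ptp([*C,110],r); print(bot.get_state()["t"],bot.get_state()["qpos"])
print(bot.movel([*C,22],r,120,threshold=8))
bot.grip(0,80); st=bot.get_state(); print(st["opening"],st["gripper_force"],st["tcp_pos"])
pz=st["contact_force"][2]
bot.movel([*C,60],None,80); st=bot.get_state(); print(st["opening"],st["contact_force"],pz,st["wrist_torque"],st["t"])
E
```

```text
pins [ 544.17000111 -238.85174839  143.5       ] 151.65815244721261 -0.22650780612501076 holder [[ 542.53873261 -239.31690929  115.        ]]
33.2167 [ 2.54604244e-01  5.50953068e-01 -7.91716974e-02  9.39135323e-01
 -2.70766495e-04  2.06504373e+00]
False
0.0023306774099854733 0.0 [592.5650397  231.28152356  21.97922226]
3.4976528739806257e-05 [-0.19555961  0.34196051 -0.67772754] -0.6602830427697546 [-0.03648543  0.00851086 -0.00592859] 35.375
```

The grip closed on nothing, so I'll look.

```bash
python3 - <<'E'
from h import *
a=imaging.capture("side"); b=imaging.capture("wrist"); m=imaging.camera_model("wrist")
a=cv2.resize(a[210:350,220:400],(450,350),interpolation=cv2.INTER_CUBIC)
b=cv2.resize(b[100:300,220:420],(350,350),interpolation=cv2.INTER_CUBIC)
cv2.imwrite("pics/f.png",np.hstack([a,b]))
print(bot.get_state()["tcp_pos"])
C=np.array([592.6,231.3]);y=np.array([np.sin(.238),np.cos(.238)])
print("TCP,hole tops, bar ends", ((w2px(m,[bot.get_state()["tcp_pos"],[*(C+78*y),5],[*(C-78*y),5],[*(C+45*y),49],[*(C-45*y),49]])-[220,100])*1.75+[450,0]).round())
E
```

```text
[592.11957834 231.18152373  59.51896242]
TCP,hole tops, bar ends [[618. 215.]
 [619.  -3.]
 [619. 320.]
 [619.  87.]
 [619. 309.]]
```

View pics/f.png

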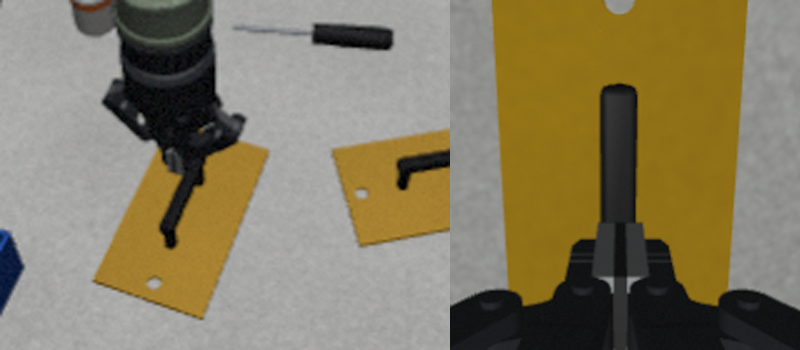

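Alignment is right: the shut fingers sit squarely over the bar. Both misses fit a fingertip that is actually higher than the reported TCP. I'll probe the bar's top with the shut fingers.

```bash
python3 - <<'E'
from h import *
m=imaging.camera_model("side"); T=bot.get_state()["tcp_pos"]
print(w2px(m,[[T[0],T[1],z] for z in (60,80,100)]).round())
hit=bot.movel([T[0],T[1],0],None,40,threshold=5)
st=bot.get_state(); print(hit,st["tcp_pos"],st["contact_force"],st["t"])
E
```

```text
[[292. 282.]
 [292. 278.]
 [291. 273.]]
True [591.92903112 231.15521357  18.98510495] [-1.90017305  0.26112203  6.34352369] 36.4667
```

The fingertips touched the 49 mm bar top at a reported z of 19, so the true tip is 30 mm above the reported TCP. I'll re-grasp with that correction.

```bash
python3 - <<'E'
from h import *
C=np.array([592.6,231.3]); cy=-.238; r=[np.pi,0,cy+np.pi/2]
bot.movel([*C,50],r,150); bot.grip(.6)
print(bot.movel([*C,-8],r,120,threshold=8))
bot.grip(0,80); st=bot.get_state(); print(st["opening"],st["gripper_force"],st["tcp_pos"],st["contact_force"])
if st["opening"]<.08: raise SystemExit
bot.movel([*C,30],None,80); bot.movel([*C,190],None,250); st=bot.get_state(); print(st["opening"],st["contact_force"],st["wrist_torque"],st["t"])
S=np.array([543.0,-239.3]); rs=[np.pi,0,-.226+np.pi/2]
bot.move_ptp([*S,190],rs); bot.movel([*S,146],rs,100); bot.dwell(.2)
st=bot.get_state(); print(st["tcp_pos"],st["orientation"],st["opening"],st["contact_force"],st["t"])
m=imaging.camera_model("wrist"); im=imaging.capture("wrist"); cv2.imwrite("pics/g.png",im); pickle.dump(m,open("cm3.pkl","wb"))
hsv=cv2.cvtColor(im,cv2.COLOR_BGR2HSV); k=cv2.inRange(hsv,(15,150,60),(30,255,255)); 
cs,_=cv2.findContours(k,cv2.RETR_CCOMP,cv2.CHAIN_APPROX_NONE)
y=np.array([np.sin(.226),np.cos(.226)])
print("expected hole px",w2px(m,[[*(S+78*y),159],[*(S-78*y),159],[*(S+78*y),144]]).round(1))
for a in cs:
    if 60<cv2.contourArea(a)<4000: print("hole?",a.reshape(-1,2).mean(0).round(1),cv2.contourArea(a))
E
```

```text
False
0.1499663022602659 78.964923620224 [593.24371163 231.59431603  -6.87972892] [-1.68665846  0.41644966  5.74216519]
0.14898935846904232 [-0.70124371  0.48096927 -2.64386713] [ 0.0152144  -0.01071248 -0.01651599] 39.8417
[ 543.58133833 -239.59411464  146.89175598] [3.14006704e+00 4.99157755e-04 1.34488591e+00] 0.14652263894294634 [-0.01488321  1.43658133 -3.38865175] 42.3583
expected hole px [[314.6  92. ]
 [314.7 338.2]
 [314.7  93.9]]
hole? [299.5 313.2] 104.5
hole? [334.  313.2] 109.5
hole? [314.2  95.2] 119.0
hole? [317.   93.5] 535.0
```

The brass pin tip is visible through the far hole, about 1.4 mm to the image left of its centre and well within the taper's capture range. I'll shift slightly and lower gently.

```bash
python3 - <<'E'
from h import *
m=imaging.camera_model("wrist"); left=R.from_euler("xyz",m["rotation"]).apply([-1,0,0]); print(left)
S=np.array([543.0,-239.3])+.8*left[:2]; rs=[np.pi,0,-.226+np.pi/2]
bot.movel([*S,140],rs,40); f0=np.array(bot.get_state()["contact_force"])
for z in (134,128,122,118,115,113.5,112):
    hit=bot.movel([*S,z],rs,25,threshold=10); st=bot.get_state(); F=np.array(st["contact_force"])-f0
    print(z,hit,np.round(st["tcp_pos"],1),F.round(1),np.round(st["wrist_torque"],2),round(st["t"],1))
    if hit or F[2]>8: break
im=imaging.capture("wrist"); cv2.imwrite("pics/h.png",im)
hsv=cv2.cvtColor(im,cv2.COLOR_BGR2HSV); k=cv2.inRange(hsv,(15,150,60),(30,255,255))
cs,_=cv2.findContours(k,cv2.RETR_CCOMP,cv2.CHAIN_APPROX_NONE)
for a in cs:
    if 60<cv2.contourArea(a)<4000: print("hole?",a.reshape(-1,2).mean(0).round(1),cv2.contourArea(a))
E
```

```text
[-0.97490735  0.22260005 -0.00220688]
134 False [ 542.1 -239.   133.7] [-0.  -1.   1.3] [0.04 0.01 0.01] 43.1
128 False [ 542.  -239.   127.7] [ 0.3 -0.7  1.3] [0.03 0.   0.05] 43.5
122 False [ 542.  -239.   121.7] [ 0.8 -0.9  0.5] [-0.02  0.    0.01] 43.9
118 False [ 542.  -239.   117.8] [ 0.8 -0.9  1. ] [-0.   -0.02  0.02] 44.2
115 False [ 542.5 -239.3  115.1] [ 1.3 -1.6  1.5] [-0.   -0.12  0.02] 44.5
113.5 False [ 542.6 -239.3  115. ] [-1.2 -0.1 11.2] [0.35 0.52 0.  ] 44.7
hole? [299.5 313.2] 104.5
hole? [334.  313.2] 109.5
hole? [316.3  92.5] 334.5
```

It stopped at a reported z of 115.0. With the −6.9 offset at grasp, the cover's underside is at 121.9 mm, which means it is seated. Releasing, then checking with wrist imagery before handing in.

```bash
python3 - <<'E'
from h import *
T=bot.get_state()["tcp_pos"]
bot.movel([T[0],T[1],115.0],None,20)
bot.grip(.5); bot.dwell(.2)
bot.movel([T[0],T[1],190],None,80); bot.movel([522,-235,440],None,200)
bot.move_ptp([522,-239,440],[np.pi,0,0]); bot.dwell(.2)
m=imaging.camera_model("wrist"); im=imaging.capture("wrist")
hsv=cv2.cvtColor(im,cv2.COLOR_BGR2HSV); k=cv2.inRange(hsv,(15,150,60),(30,255,255)); k[:, :200]=0;k[:,440:]=0
k=cv2.morphologyEx(k,cv2.MORPH_CLOSE,np.ones((3,3)))
b=max(cv2.findContours(k,0,1)[0],key=cv2.contourArea); (cx,w,a)=cv2.minAreaRect(b)
W=px2w(m,cv2.boxPoints((cx,w,a)),127); e=np.roll(W,-1,0)-W
print(W.mean(0),np.linalg.norm(e,axis=1),[(np.arctan2(*v[[1,0]])) for v in e]); st=bot.get_state(); print(st["contact_force"],st["t"])
E
```

```text
[ 543.80598528 -240.38707791  127.        ] [109.18453911 188.3267915  111.65102592 199.16452109] [np.float64(-0.2753219108930881), np.float64(-1.7874449301142845), np.float64(2.964529880471558), np.float64(1.341259023819438)]
[0.27609106 0.24308126 0.50580373] 49.575
```

The cover's outline is 110 × 190 mm at z 127, centred on the station within the measurement error. Handing in.

```bash
python3 -c "
from bench import bot
print(bot.sign_off())"
```

```text
the job is handed in; nothing more can be done
None
```

The job is handed in at about 50 s of the 72 s: the jaws were tightened on the holder with 21 N at the handle, and the cover was lowered gently onto both posts (underside at about 122 mm); the sign-off returned no verdict, and the jaw forces could not be read directly.

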